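# Bring the valve to twelve o'clock on the wheel test rig

## Robot

A 7-joint arm with a two-finger parallel gripper is mounted at the origin on the work surface. World frame = base frame: x ahead of the robot, y to its left, z up, the work surface at z = 0. Lengths are in m, angles in rad, forces in N, time in s.
With the tool pointing down it reaches from about 0.4 to 0.85 m from the base axis. Payload 10.4 kg.
Tool frame: the origin (TCP) lies between the finger pads; the fingertips stand 14 mm ahead of it and the grasp point (between the pads) lies 5 mm behind it; z points along the fingers, y is the direction in which the jaws open and shut (so a half turn about z gives the same grasp; the last joint's range is limited). The gripper opens to 87 mm and grips with 3 to 60 N. Pads are 19 mm wide; open, the fingers measure 117 mm over their backs; the gripper's body (75 mm by 190 mm) begins 51 mm behind the grasp point.
Start: joints at [-1.223, 0.332, -0.065, 1.46, 0.022, 1.35, -0.088], TCP at [0.226, 0.583, 0.237] pointing down, gripper open.
Joint ranges: [-2.6, 2.6], [-0.5, 2.12], [-1.47, 1.34], [0.16, 2.42], [-1.27, 4.41], [0.06, 2.06], [-2.6, 2.6]. Speed limits (rad/s): [2.22, 2.22, 2.79, 2.79, 3.14, 3.14, 3.14].

## Interface

Orientations are given as a unit quaternion [x, y, z, w].
In Python, from bench import readout, camera, calibration, order gives the robot as it stands.
- The arm moves only by the tool apply_moves, never from a script. Its argument "deltas" is a list of rows, each an object with "translation": the shift along the world's x, y, z in m, a list of three; "turn": the turn, a rotation vector about the world's x, y, z in rad, a list of three; "hand": the finger opening in m, from 0 to 0.087. A call has 1 to 5 rows; each row shifts and turns the pose as measured when the row begins; what a row does not reach is not made up. A row lasts 1/10 s, in which the tool goes at most 50 mm and 8.59 degrees, less where a joint would pass 70% of its speed; a pose out of reach is approached as far as the arm can. A call with a gripper value outside its range is refused whole. The fingers move at their own pace and stop on an object; "newtons" is the grip in N (left out, the last holds). Time passes only in rows, so rows that do not move let the fingers close. It gives the time, the measured TCP pose, the force and the opening at its end, in the units of the state.
- readout.read_state(): the state, without advancing time (a new reading comes with each control period).
- camera(name): name is "scene" or "top" or "wrist"; returns the picture (480x640x3 uint8, red, green, blue); there is no depth.
- calibration(name): a dict with "fx", "fy", "cx", "cy" (pixels), "extrinsics" (4x4, takes a point from world to camera coordinates). Camera axes: x right, y down, z forward; pixel columns grow to the right and rows downward; lengths in m; the calibration is good to about 2 mm. A picture is of the moment at which its call begins: read the wrist's pose just before it. calibration takes no time and is no camera call; for the wrist camera it gives the pose at the moment of the call.
- order.close_job(): hands the job in, once; it reports no verdict.
The state is a dict: "time": time; "joint_positions": joint angles; "joint_vel": joint speeds; "joint_torque": joint torques, N m; "ee_pos": TCP position; "eef_rot": TCP orientation; "ft_force": force on the tool from outside, world axes, zero at the start; "torque": the same for the moment, N m; "width": finger opening in m.
Only numpy, scipy, OpenCV 4.12 (cv2) and the standard library are available. Lean on these libraries where they do the work, as an engineer would, in place of code of your own. Each camera call takes 0.05 s, during which the arm holds its last target. There are 200 camera calls.

## Task

Turn the bicycle wheel on the test rig by pushing its spokes with the fingertips, one spoke after another, until the valve stem is straight up from the axle, at twelve o'clock, and leave the wheel standing still like that. Push gently and steadily on the spokes only, without gripping them or sending the wheel spinning: keep off the tyre and the valve stem, and do not disturb the other things on the bench.

Things in the scene. Friction and masses are not known exactly. Their poses are not given: they have to be found in the camera images.
- wheel: 16 inch bicycle wheel, upright on the rig, near face open to the robot; turns endlessly both ways on a fixed level axle. Origin on the axle, in the wheel's middle plane, 215 mm above the work surface. x: along the axle, away from the robot; z turns with the wheel and points from the axle to the valve (done when z points up). The valve lies midway between two of the five spokes. Rim inner radius 138 mm.
- spoke_1 (a point): Spoke 36 degrees clockwise from the valve, seen from the robot: point 80 mm from the axle, in the wheel's middle plane; z outwards along the spoke, x along the axle. All five spokes are equal: 34 to 143 mm radius, 16 mm wide; near faces proud of the tyre, 45 mm in front of the middle plane at the hub, 39 at 60 mm radius, 34 at 80, 29 at 100, 19 at the rim. Windows between them are open.
- spoke_2 (a point): The same point on the spoke 108 degrees clockwise from the valve.
- spoke_3 (a point): The same point on the spoke 180 degrees clockwise from the valve.
- spoke_4 (a point): The same point on the spoke 252 degrees clockwise from the valve.
- spoke_5 (a point): The same point on the spoke 324 degrees clockwise from the valve.
- hub_front (a point): Near end of the thin axle, 68 mm in front of the wheel's middle plane; nut (28 mm thick) to 62 mm, hub 34 mm in radius to 44 mm in front. The hub has steady friction: about 3 N sideways on a spoke at 80 mm radius turns the wheel, it stays wherever it is left, and after letting go it coasts about 1 degree from 0.5 rad/s, 3 degrees from 1 rad/s.
- rig: Fixed stand of 30 mm aluminium profile. Origin on the work surface under the wheel's centre; x along the axle away from the robot, y left, z up. Feet along x at y = +-205 mm, x = -120 to 180 mm, 34 mm high. Behind the wheel, x = 85 to 115 mm: two uprights 243 mm high at y = +-205 mm, crossbars between them at axle height and at the bottom. Only the feet's ends stand in front of the wheel.
- tyre: Black rubber tyre, turning with the wheel (same origin and axes): 150 to 191 mm radius, 34 mm wide, its near side 17 mm in front of the wheel's middle plane; top 406 mm above the work surface. Not to be pushed.
- valve: The valve stem, fixed in the rim and turning with the wheel (same origin and axes, so the origin lies on the axle): a straight black rubber stem 12 to 17 mm thick with a short brass neck and a small black cap, on the wheel's z axis in the middle plane, standing from the rim at 138 mm radius inwards to 98 mm radius. Not to be pushed.
- valve_tip (a point): Capped end of the valve stem, 98 mm from the axle, in the wheel's middle plane.
- pump: Loose hand pump, 242 mm long and 30 mm thick, lying on the bench in front of the wheel, along its own x axis; origin near the middle of its underside. Leave alone.
- controller: Loose beige motor speed controller, 70 by 105 mm and 45 mm high with a black knob up to 63 mm, on the bench to the left of the rig; origin under its centre. Leave alone.
- screwdriver: Loose screwdriver, 190 mm long, lying on the bench to the right of the rig along its own x axis; origin on its underside. Leave alone.
- oil: Loose upright oil bottle, 42 mm thick and 115 mm tall, on the bench to the right of the rig; origin under its centre. Leave alone.

How it is judged:
By the outcome, as a careful person would: the job done as asked, in the order asked, and still so for the second after the job is handed in, with the robot touching nothing.
It also fails if it takes over 64 s, if anything falls off the work surface, if the arm or the gripper's body presses on something with over 40 N, if the wrist force passes 120 N, or if a joint passes its speed limit or range.

## Working session

There is one attempt and no reset: what is moved stays moved. The work goes in short steps, Python scripts to look and compute and a tool call to move; the robot and the scene stay as the last step left them, time stands still between calls to the robot, and variables do not carry over. Pictures are saved under pics/ and viewed, about 8 in all and at most 12, crops included, and the job is handed in when it is done.

Besides the shell and the picture viewer there is one more tool, called after ">>>" in YAML: its name, and indented under it one key for each argument. apply_moves: Moves the arm, as the interface text tells. Its arguments: {"type":"object","properties":{"deltas":{"type":"array","items":{"type":"object","properties":{"translation":{"type":"array","items":{"type":"number"}},"turn":{"type":"array","items":{"type":"number"}},"hand":{"type":"number"}}}},"newtons":{"type":"number"}},"required":["deltas"]}

```bash
mkdir -p pics; ls
python3 - <<'E'
from bench import readout,camera,calibration
import cv2,numpy as np
print(readout.read_state())
for n in("scene","top"):
    cv2.imwrite(f"pics/{n}0.png",camera(n)[:,:,::-1])
    print(n,calibration(n))
E
```

```text
pics
{'time': 0.0, 'joint_positions': array([-1.22258481,  0.33291146, -0.0646744 ,  1.46094948,  0.02160363,
        1.34988929, -0.08851135]), 'joint_vel': array([-1.53181709e-03, -7.43607203e-04, -1.18423357e-03,  1.21193701e-04,
       -3.88927476e-05,  2.76159887e-04,  3.05680861e-04]), 'joint_torque': array([ 4.83912645e-04, -6.23256540e+01,  2.51311337e-02, -3.89910185e+01,
       -6.12255838e-02,  3.95013322e-02,  1.81385367e-04]), 'ee_pos': array([0.22636888, 0.58216944, 0.23572524]), 'eef_rot': array([ 1.84351980e-01,  9.82860017e-01, -7.24763301e-04, -9.58452196e-05]), 'ft_force': array([ 0.98536875, -0.05493736, -0.06082046]), 'torque': array([0.0004638 , 0.02771312, 0.01069072]), 'width': 0.0873070470731724}
scene {'fx': 491.578845126964, 'fy': 491.578845126964, 'cx': 320.2501087023056, 'cy': 240.6215093372359, 'extrinsics': array([[ 0.00240145,  0.99982818,  0.01838059, -0.03966845],
       [ 0.56255305,  0.01384567, -0.82664524, -0.15771212],
       [-0.8267577 ,  0.0123252 , -0.56242315,  1.86604791],
       [ 0.        ,  0.        ,  0.        ,  1.        ]])}
top {'fx': 604.388736032484, 'fy': 604.388736032484, 'cx': 321.46887196145684, 'cy': 241.78770370811907, 'extrinsics': array([[ 3.99067785e-02, -9.99198018e-01,  3.28168124e-03,
         4.05249681e-04],
       [-9.77865055e-01, -3.97294624e-02, -2.05430046e-01,
         5.91040942e-01],
       [ 2.05395675e-01,  4.98900994e-03, -9.78666300e-01,
         1.33597018e+00],
       [ 0.00000000e+00,  0.00000000e+00,  0.00000000e+00,
         1.00000000e+00]])}
```

View pics/scene0.png

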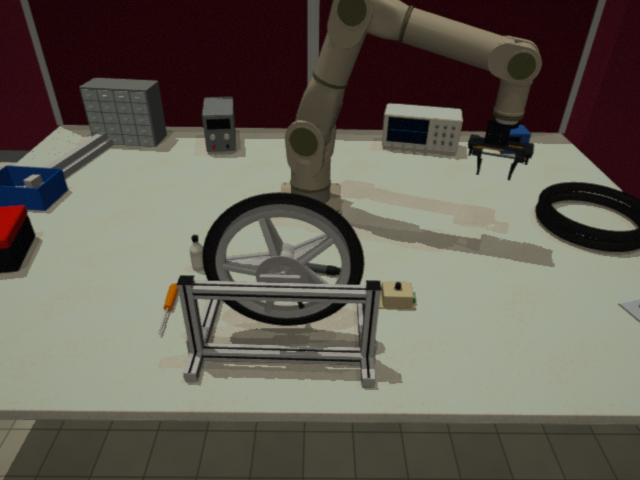

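View pics/top0.png

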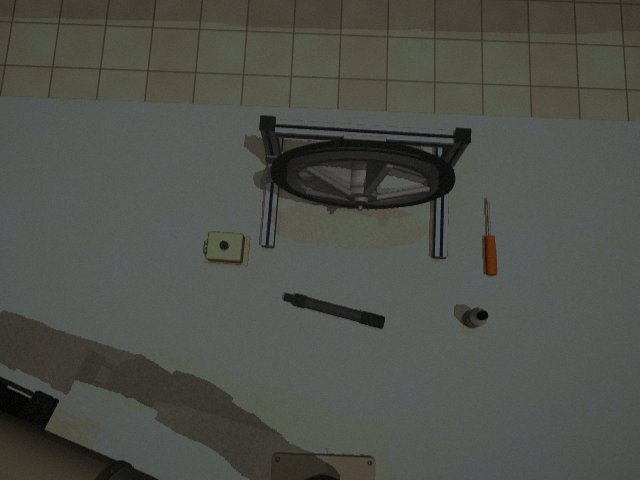

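```bash
cat > h.py <<'E'
import numpy as np,cv2
from bench import readout,camera,calibration
def ray(n,uv,c=None):
    c=c or calibration(n);E=c["extrinsics"];R=E[:3,:3];o=-R.T@E[:3,3]
    return o,R.T@np.array([(uv[0]-c["cx"])/c["fx"],(uv[1]-c["cy"])/c["fy"],1])
def onplane(n,uv,p,nrm,c=None):
    o,d=ray(n,uv,c);return o+d*(np.dot(np.array(p)-o,nrm)/np.dot(d,nrm))
def proj(n,P,c=None):
    c=c or calibration(n);E=c["extrinsics"];q=E[:3,:3]@np.array(P)+E[:3,3]
    return np.array([c["fx"]*q[0]/q[2]+c["cx"],c["fy"]*q[1]/q[2]+c["cy"]])
E
python3 - <<'E'
from h import *
Z=[0,0,1]
for uv in[(268,122),(462,135)]: print("up",onplane("top",uv,[0,0,.243],Z))
for uv in[(267,247),(440,257)]: print("foot",onplane("top",uv,[0,0,.034],Z))
for uv in[(208,247),(245,247),(208,263),(245,263)]: print("ctl",onplane("top",uv,[0,0,.045],Z))
print("pump",[onplane("top",uv,[0,0,.015],Z) for uv in[(284,297),(384,321)]])
print("oil",onplane("top",(482,315),[0,0,.115],Z))
im=cv2.imread("pics/scene0.png")[180:340,180:390]
cv2.imwrite("pics/s1.png",cv2.resize(cv2.convertScaleAbs(im,alpha=1.6,beta=30),None,fx=3.6,fy=3.6,interpolation=cv2.INTER_CUBIC))
print(proj("scene",[.6,0,.2]))
E
```

```text
up [0.80365057 0.14520855 0.243     ]
up [ 0.79150599 -0.26025891  0.243     ]
foot [0.57856165 0.15190693 0.034     ]
foot [ 0.57112544 -0.25513348  0.034     ]
ctl [0.57080847 0.28839354 0.045     ]
ctl [0.5743101  0.20214467 0.045     ]
ctl [0.53301982 0.28542318 0.045     ]
ctl [0.53649446 0.19964927 0.045     ]
pump [array([0.46452542, 0.10693896, 0.015     ]), array([ 0.41797767, -0.1284874 ,  0.015     ])]
oil [ 0.43135632 -0.33031553  0.115     ]
[306.74342653 246.28612607]
```

View pics/s1.png

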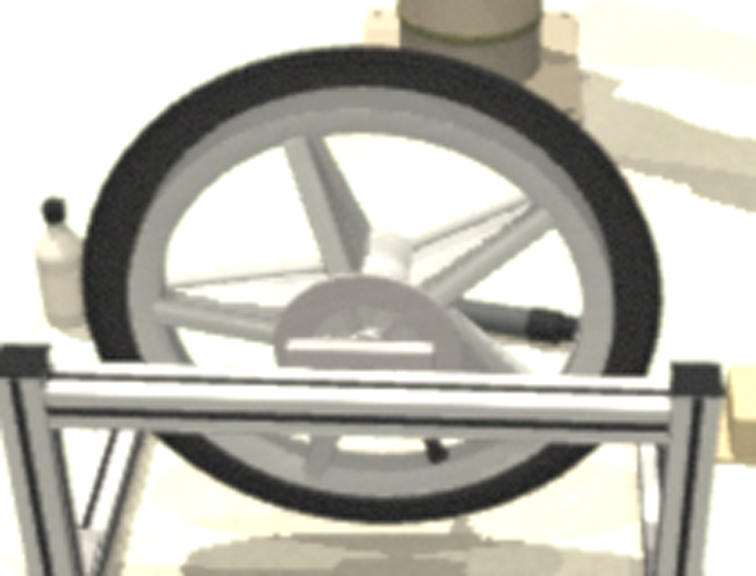

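```bash
cat >> h.py <<'E'
O=np.array([.6965,-.0545,.215]);X=np.array([.9997,-.024,0]);Y=np.array([.024,.9997,0]);Z=np.array([0,0,1.])
def rig(p): d=np.array(p)-O; return np.array([d@X,d@Y,d@Z])
def polar(p): r=rig(p); return np.hypot(r[1],r[2]),np.degrees(np.arctan2(-r[1],r[2]))%360  # radius, deg cw from top seen by robot
E
python3 - <<'E'
from h import *
f=lambda u,v:(180+u/3.6,180+v/3.6)
for n,uv in dict(vtip=(437,455),vroot=(428,440)).items(): print(n,polar(onplane("scene",f(*uv),O,X)))
for n,uv in dict(up=(305,145),right=(545,205),lr=(510,368),ll=(320,465),left=(165,303),tyreL=(85,270),tyreR=(660,290),tyreT=(365,47),tyreB=(380,520)).items():
    p=onplane("scene",f(*uv),O,X);print(n,polar(p),rig(p).round(3))
a=np.arctan2(.582,.2264);n=np.array([-np.sin(a),np.cos(a),0])
nn=[-np.sin(a),np.cos(a),0]
for uv in[(303,140),(352,10),(520,63)]:
    # discs face the camera, ~0.07 in front of the arm plane ignored
    p=onplane("scene",uv,[0,0,0],nn);print(uv,p.round(3),np.hypot(p[0],p[1]).round(3))
E
```

```text
vtip (np.float64(0.13931579388111387), np.float64(198.10866211377072))
vroot (np.float64(0.12436840769532793), np.float64(197.33684442171693))
up (np.float64(0.12697187755481304), np.float64(17.437144009912775)) [-0.    -0.038  0.121]
right (np.float64(0.13873219464117825), np.float64(305.8052883450735)) [-0.     0.113  0.081]
lr (np.float64(0.10663490682269704), np.float64(240.68645284478583)) [-0.     0.093 -0.052]
ll (np.float64(0.15021828615563465), np.float64(164.76875360069712)) [ 0.    -0.039 -0.145]
left (np.float64(0.13673219558442076), np.float64(92.16764452935305)) [-0.    -0.137 -0.005]
tyreL (np.float64(0.18791986077279368), np.float64(83.85750713763464)) [-0.    -0.187  0.02 ]
tyreR (np.float64(0.19050901218242222), np.float64(275.050318041144)) [-0.     0.19   0.017]
tyreT (np.float64(0.1915108079435468), np.float64(359.65693731360483)) [0.    0.001 0.192]
tyreB (np.float64(0.1965131690853569), np.float64(180.54510222706912)) [-0.     0.002 -0.197]
(303, 140) [-0.01  -0.026  0.233] 0.028
(352, 10) [0.047 0.121 0.668] 0.13
(520, 63) [0.227 0.583 0.57 ] 0.626
```

```bash
cat >> h.py <<'E'
from scipy.spatial.transform import Rotation as Ro
tz=(X-Z)/np.sqrt(2); Rt=Ro.from_matrix(np.column_stack([np.cross(Y,tz),Y,tz]))
def tip(s): return np.array(s["ee_pos"])+.014*Ro.from_quat(s["eef_rot"]).apply([0,0,1])
def target(x,r,th): t=np.radians(th);return O+x*X-r*np.sin(t)*Y+r*np.cos(t)*Z
def delta(*a):
    s=readout.read_state();R=Ro.from_quat(s["eef_rot"])
    print("t",s["time"],"tip rig",rig(tip(s)).round(4),"polar",np.round(polar(tip(s)),4),"F",s["ft_force"].round(1),"q",s["joint_positions"].round(2))
    for w in a: print(w,"tcp d",(target(*w)-.014*tz-s["ee_pos"]).round(4),"turn",(Rt*R.inv()).as_rotvec().round(4))
E
python3 -c "
from h import *
delta((-.12,.085,-25))"
```

```text
t 0.1 tip rig [-0.4853  0.6252  0.0068] polar [  0.6252 270.6254] F [-0.6 -0.2  0.1] q [-1.22  0.33 -0.06  1.46  0.02  1.35 -0.09]
(-0.12, 0.085, -25) tcp d [ 0.3412 -0.5977  0.0661] turn [-0.1535 -0.774   0.3292]
```

>>> apply_moves:
  deltas:
    - {"translation":[0,-0.02,0.03],"turn":[0,0,0],"hand":0}
    - {"translation":[0.01,-0.033,0.03],"turn":[-0.0085,-0.043,0.0183],"hand":0}
    - {"translation":[0.015,-0.033,0.02],"turn":[-0.0085,-0.043,0.0183],"hand":0}
    - {"translation":[0.015,-0.033,0.01],"turn":[-0.0085,-0.043,0.0183],"hand":0}
    - {"translation":[0.015,-0.033,0.01],"turn":[-0.0085,-0.043,0.0183],"hand":0}
  newtons: 20

```text
time: 0.6
ee_pos: [0.2802, 0.4261, 0.3333]
eef_rot: [0.145, 0.985, -0.006, 0.089]
ft_force: [0.1, -0.2, -0.7]
width: 0.0553
```

>>> apply_moves:
  deltas:
    - {"translation":[0.015,-0.033,0],"turn":[-0.0085,-0.043,0.0183],"hand":0}
    - {"translation":[0.015,-0.033,0],"turn":[-0.0085,-0.043,0.0183],"hand":0}
    - {"translation":[0.015,-0.033,0],"turn":[-0.0085,-0.043,0.0183],"hand":0}
    - {"translation":[0.015,-0.033,0],"turn":[-0.0085,-0.043,0.0183],"hand":0}
    - {"translation":[0.015,-0.033,0],"turn":[-0.0085,-0.043,0.0183],"hand":0}

```text
time: 1.1
ee_pos: [0.3576, 0.2542, 0.3341]
eef_rot: [0.095, 0.975, -0.007, 0.202]
ft_force: [0.5, -0.4, 0.6]
width: 0.0153
```

```bash
python3 -c "
from h import *
delta((-.12,.085,-25))"
```

```text
t 1.1 tip rig [-0.3407  0.2999  0.1063] polar [  0.3182 289.5165] F [ 0.5 -0.4  0.6] q [-1.07 -0.32  0.05  1.97  0.4   1.34  0.29]
(-0.12, 0.085, -25) tcp d [ 0.2099 -0.2697 -0.0322] turn [-0.0647 -0.3749  0.1592]
```

>>> apply_moves:
  deltas:
    - {"translation":[0.026,-0.034,0],"turn":[-0.008,-0.047,0.02],"hand":0}
    - {"translation":[0.026,-0.034,0],"turn":[-0.008,-0.047,0.02],"hand":0}
    - {"translation":[0.026,-0.034,-0.005],"turn":[-0.008,-0.047,0.02],"hand":0}
    - {"translation":[0.026,-0.034,-0.005],"turn":[-0.008,-0.047,0.02],"hand":0}
    - {"translation":[0.026,-0.034,-0.005],"turn":[-0.008,-0.047,0.02],"hand":0}

```text
time: 1.6
ee_pos: [0.4899, 0.0777, 0.3189]
eef_rot: [0.038, 0.946, -0.004, 0.322]
ft_force: [1.6, 0.4, 0.0]
width: 0.0004
```

```bash
python3 -c "
from h import *
delta((-.12,.085,-25))"
```

```text
t 1.6 tip rig [-0.2012  0.1269  0.0928] polar [1.5720e-01 3.0617e+02] F [1.6 0.4 0. ] q [-0.83 -0.49  0.26  2.18  0.6   0.95  0.7 ]
(-0.12, 0.085, -25) tcp d [ 0.0776 -0.0931 -0.017 ] turn [-0.0228 -0.1296  0.0506]
```

>>> apply_moves:
  deltas:
    - {"translation":[0.03,0,-0.005],"turn":[0,0,0],"hand":0}
    - {"translation":[0.02,-0.02,-0.005],"turn":[-0.005,-0.02,0.01],"hand":0}

```text
time: 1.8
ee_pos: [0.5413, 0.052, 0.3083]
eef_rot: [0.035, 0.942, -0.005, 0.332]
ft_force: [-0.3, -0.3, 0.1]
width: 0.0006
```

```bash
python3 -c "
from h import *
delta((-.12,.085,-25))"
```

```text
t 1.8 tip rig [-0.149   0.1025  0.0824] polar [1.315000e-01 3.087939e+02] F [-0.3 -0.3  0.1] q [-0.82 -0.4   0.39  2.15  0.61  0.83  0.78]
(-0.12, 0.085, -25) tcp d [ 0.0262 -0.0675 -0.0064] turn [-0.0191 -0.1069  0.0455]
```

>>> apply_moves:
  deltas:
    - {"translation":[0.01,-0.02,0],"turn":[-0.005,-0.03,0.012],"hand":0}
    - {"translation":[0.01,-0.02,0],"turn":[-0.005,-0.03,0.012],"hand":0}
    - {"translation":[0.01,-0.015,0],"turn":[-0.005,-0.03,0.012],"hand":0}
    - {"translation":[0,-0.01,0],"turn":[-0.005,-0.02,0.01],"hand":0}
    - {"translation":[0,0,0],"turn":[0,0,0],"hand":0}

```text
time: 2.3
ee_pos: [0.5723, -0.0206, 0.3049]
eef_rot: [0.013, 0.923, -0.007, 0.384]
ft_force: [-0.2, -0.1, -0.5]
width: 0.0005
```

```bash
python3 -c "
from h import *
delta((-.08,.078,-20),(-.02,.078,-20))
cv2.imwrite('pics/w1.png',camera('wrist')[:,:,::-1])
for a in (198,234,306,18): print(a,proj('wrist',target(-.02,.12,a)).round())
"
```

```text
t 2.3 tip rig [-0.1151  0.0308  0.08  ] polar [8.570000e-02 3.389133e+02] F [-0.2 -0.1 -0.5] q [-0.77 -0.44  0.53  2.2   0.67  0.63  0.93]
(-0.08, 0.078, -20) tcp d [ 0.035  -0.0051 -0.0067] turn [0.0029 0.0029 0.0046]
(-0.02, 0.078, -20) tcp d [ 0.095  -0.0065 -0.0067] turn [0.0029 0.0029 0.0046]
198 [334. 117.]
234 [411. 158.]
306 [430. 337.]
18 [211. 410.]
```

View pics/w1.png

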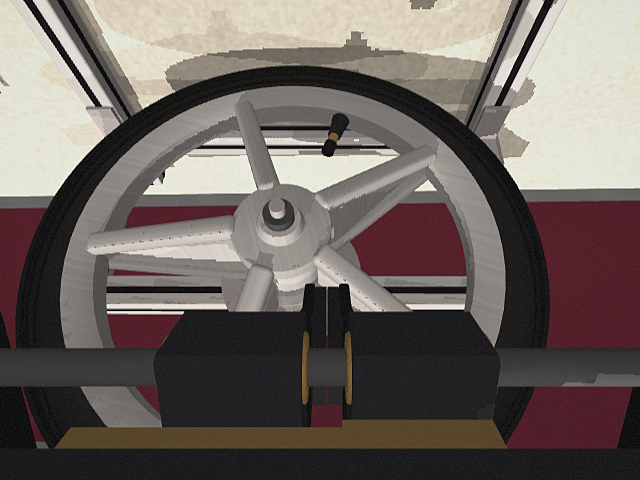

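>>> apply_moves:
  deltas:
    - {"translation":[0.02,-0.003,-0.003],"turn":[0.003,0.003,0.0045],"hand":0}
    - {"translation":[0.02,-0.003,-0.003],"turn":[0,0,0],"hand":0}
    - {"translation":[0.02,0,0],"turn":[0,0,0],"hand":0}
    - {"translation":[0.015,0,0],"turn":[0,0,0],"hand":0}
    - {"translation":[0.01,0,0],"turn":[0,0,0],"hand":0}

```text
time: 2.85
ee_pos: [0.6596, -0.0209, 0.3]
eef_rot: [0.01, 0.924, -0.003, 0.382]
ft_force: [-0.3, 0.3, -0.1]
width: 0.0003
```

```bash
cat >> h.py <<'E'
def plan(x,r,ths):
    s=readout.read_state();p=tip(s);delta()
    for th in ths:
        t=target(x,r,th);print(th,(t-p).round(4));p=t
E
python3 - <<'E'
from h import *
v=[onplane('wrist',uv,O,X) for uv in((329,150),(340,122))]
print([polar(a) for a in v])
for uv in((430,150),(245,100),(92,243)): print(polar(onplane('wrist',uv,O-.02*X,X)))
plan(-.02,.078,range(-18,60,4))
E
```

```text
[(np.float64(0.04639594413198319), np.float64(227.55620329079298)), (np.float64(0.06740558594996277), np.float64(217.7112370912886))]
(np.float64(0.09013110840901817), np.float64(260.23328479397105))
(np.float64(0.05387272378696415), np.float64(164.17763643462789))
(np.float64(0.08993005097610027), np.float64(63.0081954679016))
t 2.85 tip rig [-0.0278  0.0327  0.0751] polar [8.190000e-02 3.364523e+02] F [-0.3  0.3 -0.1] q [-0.93 -0.21  0.79  2.04  0.49  0.5   1.12]
-18 [ 0.0076 -0.0088 -0.0009]
-14 [-0.0001 -0.0052  0.0015]
-10 [-0.0001 -0.0053  0.0011]
-6 [-0.0001 -0.0054  0.0008]
-2 [-0.0001 -0.0054  0.0004]
2 [-0.0001 -0.0054  0.    ]
6 [-0.0001 -0.0054 -0.0004]
10 [-0.0001 -0.0054 -0.0008]
14 [-0.0001 -0.0053 -0.0011]
18 [-0.0001 -0.0052 -0.0015]
22 [-0.0001 -0.0051 -0.0019]
26 [-0.0001 -0.005  -0.0022]
30 [-0.0001 -0.0048 -0.0026]
34 [-0.0001 -0.0046 -0.0029]
38 [-0.0001 -0.0044 -0.0032]
42 [-0.0001 -0.0042 -0.0035]
46 [-0.0001 -0.0039 -0.0038]
50 [-0.0001 -0.0036 -0.004 ]
54 [-0.0001 -0.0034 -0.0043]
58 [-0.0001 -0.003  -0.0045]
```

>>> apply_moves:
  deltas:
    - {"translation":[0.004,-0.005,-0.001],"turn":[0,0,0],"hand":0}
    - {"translation":[0.004,-0.005,0.001],"turn":[0,0,0],"hand":0}
    - {"translation":[0,-0.004,0.001],"turn":[0,0,0],"hand":0}
    - {"translation":[0,-0.004,0.001],"turn":[0,0,0],"hand":0}
    - {"translation":[0,-0.004,0.0005],"turn":[0,0,0],"hand":0}

```text
time: 3.35
ee_pos: [0.6678, -0.0399, 0.302]
eef_rot: [0.008, 0.925, -0.003, 0.381]
ft_force: [0.1, -0.1, -0.6]
width: 0.0005
```

Run:
```python
from h import *
plan(-.02,.078,[])
```

```text
t 3.35 tip rig [-0.0192  0.014   0.077 ] polar [7.830000e-02 3.497164e+02] F [ 0.1 -0.1 -0.6] q [-0.97 -0.2   0.87  2.02  0.42  0.49  1.22]
```

>>> apply_moves:
  deltas:
    - {"translation":[0,-0.004,0.0004],"turn":[0,0,0],"hand":0}
    - {"translation":[0,-0.004,0.0003],"turn":[0,0,0],"hand":0}
    - {"translation":[0,-0.004,0.0002],"turn":[0,0,0],"hand":0}
    - {"translation":[0,-0.004,0],"turn":[0,0,0],"hand":0}
    - {"translation":[0,-0.004,-0.0003],"turn":[0,0,0],"hand":0}

```text
time: 3.85
ee_pos: [0.6672, -0.0616, 0.3028]
eef_rot: [0.008, 0.925, -0.002, 0.381]
ft_force: [0.2, 8.0, -1.5]
width: 0.0003
```

Run:
```python
from h import *
plan(-.02,.078,[])
```

```text
t 3.85 tip rig [-0.0193 -0.0077  0.0778] polar [0.0782 5.6699] F [ 0.2  8.  -1.5] q [-0.99 -0.22  0.93  2.02  0.39  0.49  1.29]
```

Contact: 8 N on the spoke. Continue along the arc.

>>> apply_moves:
  deltas:
    - {"translation":[0,-0.004,-0.0006],"turn":[0,0,0],"hand":0}
    - {"translation":[0,-0.004,-0.0008],"turn":[0,0,0],"hand":0}
    - {"translation":[0,-0.004,-0.001],"turn":[0,0,0],"hand":0}
    - {"translation":[0,-0.004,-0.0012],"turn":[0,0,0],"hand":0}
    - {"translation":[0,-0.004,-0.0014],"turn":[0,0,0],"hand":0}

```text
time: 4.35
ee_pos: [0.6669, -0.0797, 0.2967]
eef_rot: [0.006, 0.925, -0.0, 0.38]
ft_force: [0.2, 4.3, -0.6]
width: 0.0005
```

>>> apply_moves:
  deltas:
    - {"translation":[0,-0.0038,-0.0016],"turn":[0,0,0],"hand":0}
    - {"translation":[0,-0.0037,-0.0018],"turn":[0,0,0],"hand":0}
    - {"translation":[0,-0.0036,-0.002],"turn":[0,0,0],"hand":0}
    - {"translation":[0,-0.0035,-0.0021],"turn":[0,0,0],"hand":0}
    - {"translation":[0,-0.0034,-0.0022],"turn":[0,0,0],"hand":0}

```text
time: 4.85
ee_pos: [0.6673, -0.0994, 0.2869]
eef_rot: [0.006, 0.925, -0.0, 0.381]
ft_force: [0.3, 4.3, 0.4]
width: 0.0005
```

Run:
```python
from h import *
plan(-.02,.078,[])
```

```text
t 4.85 tip rig [-0.0182 -0.0454  0.062 ] polar [ 0.0769 36.2495] F [0.3 4.3 0.4] q [-1.06 -0.23  1.09  2.03  0.32  0.45  1.42]
```

>>> apply_moves:
  deltas:
    - {"translation":[0,-0.0033,-0.0024],"turn":[0,0,0],"hand":0}
    - {"translation":[0,-0.0031,-0.0026],"turn":[0,0,0],"hand":0}
    - {"translation":[0,-0.003,-0.0028],"turn":[0,0,0],"hand":0}
    - {"translation":[0,-0.002,-0.002],"turn":[0,0,0],"hand":0}
    - {"translation":[0,-0.001,-0.001],"turn":[0,0,0],"hand":0}

```text
time: 5.35
ee_pos: [0.6676, -0.1141, 0.2756]
eef_rot: [0.007, 0.924, -0.001, 0.382]
ft_force: [0.2, 3.6, 1.6]
width: 0.0005
```

>>> apply_moves:
  deltas:
    - {"translation":[0,0.001,0.001],"turn":[0,0,0],"hand":0}
    - {"translation":[-0.005,0.002,0.001],"turn":[0,0,0],"hand":0}
    - {"translation":[-0.02,0.002,0.002],"turn":[0,0,0],"hand":0}
    - {"translation":[-0.03,0.01,0.01],"turn":[0,0,0],"hand":0}
    - {"translation":[-0.02,0.03,0.015],"turn":[0,0,0],"hand":0}

```text
time: 5.85
ee_pos: [0.5901, -0.0747, 0.3032]
eef_rot: [0.01, 0.925, -0.005, 0.38]
ft_force: [1.6, 0.0, 0.2]
width: 0.0001
```

```bash
cat >> h.py <<'E'
def rect(name):
    """wrist picture rectified: near-face view, plane x=0 (valve), 1.5 px/mm, up is up, robot's right is right"""
    c=calibration('wrist');im=camera('wrist')
    q=[(sx*.15,sz*.15) for sx,sz in((-1,1),(1,1),(1,-1),(-1,-1))]
    src=np.float32([proj('wrist',O-a*Y+b*Z,c) for a,b in q]);dst=np.float32([(300+2000*a,300-2000*b) for a,b in q])
    w=cv2.warpPerspective(im,cv2.getPerspectiveTransform(src,dst),(600,600))
    cv2.imwrite(name,w[:,:,::-1]);return w
E
python3 - <<'E'
from h import *
delta((-.07,.078,-30))
rect('pics/r2.png')
E
```

```text
t 5.85 tip rig [-0.0961 -0.0228  0.0782] polar [ 0.0815 16.2162] F [1.6 0.  0.2] q [-0.72 -0.4   0.64  2.16  0.51  0.57  1.2 ]
(-0.07, 0.078, -30) tcp d [ 0.0275  0.0611 -0.0108] turn [ 0.0016 -0.0066 -0.0016]
```

View pics/r2.png

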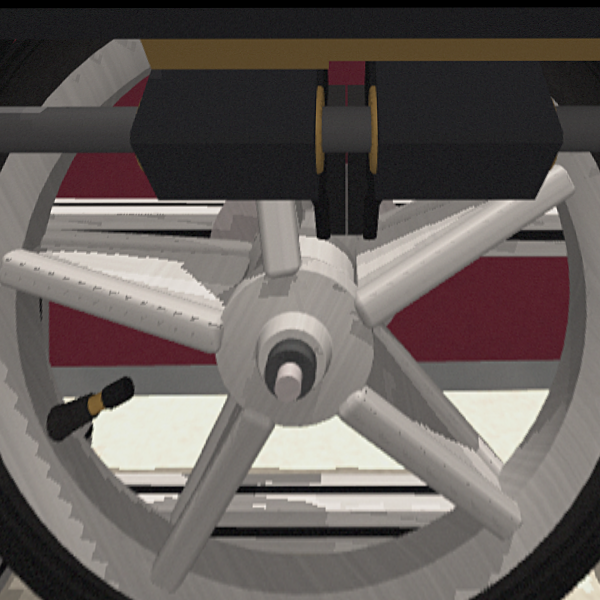

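>>> apply_moves:
  deltas:
    - {"translation":[0,0.03,0],"turn":[0,-0.003,0],"hand":0}
    - {"translation":[0,0.025,-0.006],"turn":[0,-0.003,0],"hand":0}
    - {"translation":[0,0.018,-0.012],"turn":[0,0,0],"hand":0}
    - {"translation":[0,0,0],"turn":[0,0,0],"hand":0}

```text
time: 6.3
ee_pos: [0.5889, 0.0079, 0.2903]
eef_rot: [0.007, 0.922, -0.004, 0.386]
ft_force: [0.7, -0.7, -0.8]
width: 0.0006
```

Run:
```python
from h import *
delta((-.02,.078,-40))
plan(-.02,.078,range(-40,0,3))
```

```text
t 6.3 tip rig [-0.0991  0.0599  0.0655] polar [8.880000e-02 3.175563e+02] F [ 0.7 -0.7 -0.8] q [-0.66 -0.33  0.42  2.19  0.61  0.54  0.93]
(-0.02, 0.078, -40) tcp d [ 0.0789 -0.0116 -0.0057] turn [ 0.0032  0.0073 -0.0084]
t 6.3 tip rig [-0.0991  0.0599  0.0655] polar [8.880000e-02 3.175563e+02] F [ 0.7 -0.7 -0.8] q [-0.66 -0.33  0.42  2.19  0.61  0.54  0.93]
-40 [ 0.0789 -0.0117 -0.0057]
-37 [-0.0001 -0.0032  0.0025]
-34 [-0.0001 -0.0033  0.0024]
-31 [-0.0001 -0.0034  0.0022]
-28 [-0.0001 -0.0036  0.002 ]
-25 [-0.0001 -0.0037  0.0018]
-22 [-0.0001 -0.0037  0.0016]
-19 [-0.0001 -0.0038  0.0014]
-16 [-0.0001 -0.0039  0.0012]
-13 [-0.0001 -0.004   0.001 ]
-10 [-0.0001 -0.004   0.0008]
-7 [-0.0001 -0.004   0.0006]
-4 [-0.0001 -0.0041  0.0004]
-1 [-0.0001 -0.0041  0.0002]
```

>>> apply_moves:
  deltas:
    - {"translation":[0.02,-0.006,-0.003],"turn":[0.003,0.007,-0.008],"hand":0}
    - {"translation":[0.02,-0.006,-0.003],"turn":[0,0,0],"hand":0}
    - {"translation":[0.02,0,0],"turn":[0,0,0],"hand":0}
    - {"translation":[0.012,0,0],"turn":[0,0,0],"hand":0}
    - {"translation":[0.005,0,0],"turn":[0,0,0],"hand":0}

```text
time: 6.8
ee_pos: [0.6687, -0.0117, 0.2856]
eef_rot: [0.013, 0.924, -0.008, 0.383]
ft_force: [0.0, -0.1, -0.5]
width: 0.0003
```

>>> apply_moves:
  deltas:
    - {"translation":[0,-0.0032,0.0025],"turn":[0,0,0],"hand":0}
    - {"translation":[0,-0.0033,0.0024],"turn":[0,0,0],"hand":0}
    - {"translation":[0,-0.0034,0.0022],"turn":[0,0,0],"hand":0}

```text
time: 7.1
ee_pos: [0.6681, -0.0234, 0.2928]
eef_rot: [0.014, 0.924, -0.008, 0.382]
ft_force: [0.4, 4.5, -2.3]
width: 0.0007
```

Run:
```python
from h import *
delta()
```

```text
t 7.1 tip rig [-0.0193  0.0303  0.0679] polar [7.430000e-02 3.359311e+02] F [ 0.4  4.5 -2.3] q [-0.76 -0.13  0.65  2.03  0.38  0.46  1.19]
```

>>> apply_moves:
  deltas:
    - {"translation":[0,-0.0035,0.002],"turn":[0,0,0],"hand":0}
    - {"translation":[0,-0.0036,0.0018],"turn":[0,0,0],"hand":0}
    - {"translation":[0,-0.0037,0.0016],"turn":[0,0,0],"hand":0}
    - {"translation":[0,-0.0038,0.0014],"turn":[0,0,0],"hand":0}
    - {"translation":[0,-0.0039,0.0012],"turn":[0,0,0],"hand":0}

```text
time: 7.6
ee_pos: [0.6664, -0.0417, 0.3008]
eef_rot: [0.013, 0.924, -0.007, 0.381]
ft_force: [0.6, 3.7, -2.8]
width: 0.0002
```

>>> apply_moves:
  deltas:
    - {"translation":[0,-0.0039,0.001],"turn":[0,0,0],"hand":0}
    - {"translation":[0,-0.004,0.0008],"turn":[0,0,0],"hand":0}
    - {"translation":[0,-0.004,0.0006],"turn":[0,0,0],"hand":0}
    - {"translation":[0,-0.004,0.0004],"turn":[0,0,0],"hand":0}
    - {"translation":[0,-0.004,0.0002],"turn":[0,0,0],"hand":0}

```text
time: 8.1
ee_pos: [0.6665, -0.0623, 0.3042]
eef_rot: [0.012, 0.924, -0.006, 0.382]
ft_force: [0.4, 4.1, -1.2]
width: 0.0005
```

Run:
```python
from h import *
plan(-.02,.077,[])
```

```text
t 8.1 tip rig [-0.0199 -0.0086  0.0793] polar [0.0798 6.2035] F [ 0.4  4.1 -1.2] q [-0.78 -0.16  0.75  2.01  0.28  0.47  1.35]
```

>>> apply_moves:
  deltas:
    - {"translation":[0,-0.004,-0.0006],"turn":[0,0,0],"hand":0}
    - {"translation":[0,-0.004,-0.0008],"turn":[0,0,0],"hand":0}
    - {"translation":[0,-0.004,-0.001],"turn":[0,0,0],"hand":0}
    - {"translation":[0,-0.004,-0.0012],"turn":[0,0,0],"hand":0}
    - {"translation":[0,-0.004,-0.0014],"turn":[0,0,0],"hand":0}

```text
time: 8.6
ee_pos: [0.6669, -0.0842, 0.2997]
eef_rot: [0.012, 0.924, -0.006, 0.382]
ft_force: [-0.0, 3.7, -0.2]
width: 0.0006
```

>>> apply_moves:
  deltas:
    - {"translation":[0,-0.0038,-0.0017],"turn":[0,0,0],"hand":0}
    - {"translation":[0,-0.0037,-0.0019],"turn":[0,0,0],"hand":0}
    - {"translation":[0,-0.0036,-0.0021],"turn":[0,0,0],"hand":0}
    - {"translation":[0,-0.0035,-0.0022],"turn":[0,0,0],"hand":0}
    - {"translation":[0,-0.0034,-0.0023],"turn":[0,0,0],"hand":0}

```text
time: 9.1
ee_pos: [0.6673, -0.1042, 0.2895]
eef_rot: [0.013, 0.924, -0.006, 0.383]
ft_force: [0.0, 4.4, 1.0]
width: 0.0005
```

>>> apply_moves:
  deltas:
    - {"translation":[0,-0.0033,-0.0025],"turn":[0,0,0],"hand":0}
    - {"translation":[0,-0.0031,-0.0027],"turn":[0,0,0],"hand":0}
    - {"translation":[0,-0.003,-0.0029],"turn":[0,0,0],"hand":0}
    - {"translation":[0,-0.002,-0.002],"turn":[0,0,0],"hand":0}
    - {"translation":[0,-0.001,-0.001],"turn":[0,0,0],"hand":0}

```text
time: 9.6
ee_pos: [0.6675, -0.1188, 0.2777]
eef_rot: [0.013, 0.923, -0.007, 0.383]
ft_force: [-0.4, 2.8, 1.8]
width: 0.0003
```

>>> apply_moves:
  deltas:
    - {"translation":[0,0.001,0.001],"turn":[0,0,0],"hand":0}
    - {"translation":[-0.005,0.002,0.001],"turn":[0,0,0],"hand":0}
    - {"translation":[-0.02,0.002,0.002],"turn":[0,0,0],"hand":0}
    - {"translation":[-0.03,0.01,0.01],"turn":[0,0,0],"hand":0}
    - {"translation":[-0.02,0.03,0.015],"turn":[0,0,0],"hand":0}

```text
time: 10.1
ee_pos: [0.5898, -0.0794, 0.3049]
eef_rot: [0.016, 0.924, -0.012, 0.381]
ft_force: [0.8, 1.2, 1.2]
width: 0.0006
```

>>> apply_moves:
  deltas:
    - {"translation":[0,0.03,0],"turn":[0,0,0],"hand":0}
    - {"translation":[0,0.03,-0.006],"turn":[0,0,0],"hand":0}
    - {"translation":[0,0,0],"turn":[0,0,0],"hand":0}

```text
time: 10.4
ee_pos: [0.5882, -0.0176, 0.3024]
eef_rot: [0.018, 0.923, -0.012, 0.384]
ft_force: [0.2, -0.5, -0.5]
width: 0.0006
```

Run:
```python
from h import *
delta((-.02,.078,-40))
rect('pics/r3.png')
```

```text
t 10.4 tip rig [-0.0992  0.034   0.0776] polar [8.470000e-02 3.363195e+02] F [ 0.2 -0.5 -0.5] q [-0.53 -0.33  0.35  2.17  0.51  0.55  1.04]
(-0.02, 0.078, -40) tcp d [ 0.0796  0.014  -0.0178] turn [0.0091 0.0031 0.0177]
```

View pics/r3.png

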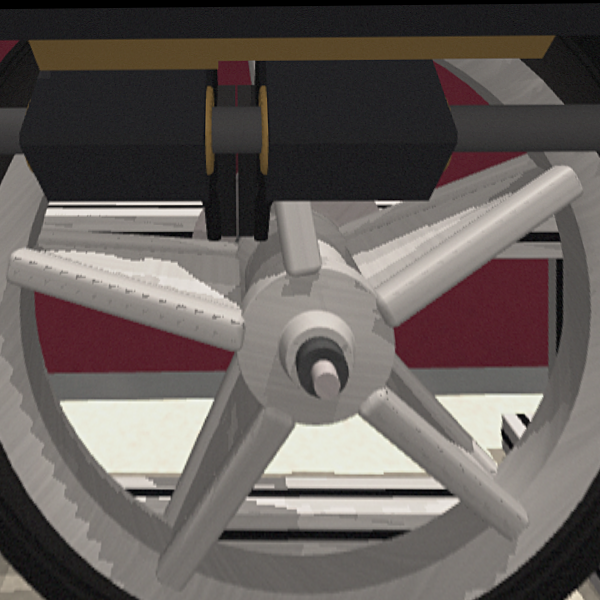

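>>> apply_moves:
  deltas:
    - {"translation":[0.015,0.005,-0.007],"turn":[0.009,0.003,0.018],"hand":0}
    - {"translation":[0.02,0.003,-0.006],"turn":[0,0,0],"hand":0}
    - {"translation":[0.02,0.001,0],"turn":[0,0,0],"hand":0}
    - {"translation":[0.014,0,0],"turn":[0,0,0],"hand":0}
    - {"translation":[0.006,0,0],"turn":[0,0,0],"hand":0}

```text
time: 10.95
ee_pos: [0.6659, -0.0188, 0.29]
eef_rot: [0.015, 0.924, -0.008, 0.383]
ft_force: [-0.3, 0.4, 0.1]
width: 0.0003
```

Run:
```python
from h import *
delta()
```

```text
t 10.95 tip rig [-0.0216  0.0348  0.0651] polar [7.380000e-02 3.318422e+02] F [-0.3  0.4  0.1] q [-0.62 -0.12  0.51  2.04  0.34  0.44  1.2 ]
```

>>> apply_moves:
  deltas:
    - {"translation":[0,-0.0034,0.002],"turn":[0,0,0],"hand":0}
    - {"translation":[0,-0.0035,0.0019],"turn":[0,0,0],"hand":0}
    - {"translation":[0,-0.0036,0.0018],"turn":[0,0,0],"hand":0}
    - {"translation":[0,-0.0037,0.0016],"turn":[0,0,0],"hand":0}
    - {"translation":[0,-0.0038,0.0014],"turn":[0,0,0],"hand":0}

```text
time: 11.45
ee_pos: [0.6641, -0.0383, 0.298]
eef_rot: [0.015, 0.924, -0.008, 0.382]
ft_force: [0.3, 4.1, -1.8]
width: 0.0004
```

>>> apply_moves:
  deltas:
    - {"translation":[0,-0.0039,0.001],"turn":[0,0,0],"hand":0}
    - {"translation":[0,-0.004,0.0008],"turn":[0,0,0],"hand":0}
    - {"translation":[0,-0.004,0.0006],"turn":[0,0,0],"hand":0}
    - {"translation":[0,-0.004,0.0004],"turn":[0,0,0],"hand":0}
    - {"translation":[0,-0.003,0.0001],"turn":[0,0,0],"hand":0}

```text
time: 11.95
ee_pos: [0.6636, -0.0582, 0.3014]
eef_rot: [0.015, 0.924, -0.007, 0.382]
ft_force: [0.9, 4.1, -1.2]
width: 0.0008
```

>>> apply_moves:
  deltas:
    - {"translation":[0,-0.0025,-0.0003],"turn":[0,0,0],"hand":0}
    - {"translation":[0,-0.002,-0.0003],"turn":[0,0,0],"hand":0}
    - {"translation":[0,0,0],"turn":[0,0,0],"hand":0}

```text
time: 12.25
ee_pos: [0.6637, -0.0639, 0.301]
eef_rot: [0.015, 0.924, -0.007, 0.382]
ft_force: [-0.7, 2.6, -0.2]
width: 0.0004
```

Run:
```python
from h import *
delta()
c=calibration('scene');im=camera('scene')[180:340,180:390]
cv2.imwrite('pics/s4.png',cv2.resize(cv2.convertScaleAbs(im[:,:,::-1],alpha=1.6,beta=30),None,fx=3.6,fy=3.6,interpolation=cv2.INTER_CUBIC))
```

```text
t 12.25 tip rig [-0.0227 -0.0103  0.0761] polar [0.0768 7.7141] F [-0.7  2.6 -0.2] q [-0.63 -0.14  0.61  2.02  0.22  0.46  1.39]
```

View pics/s4.png

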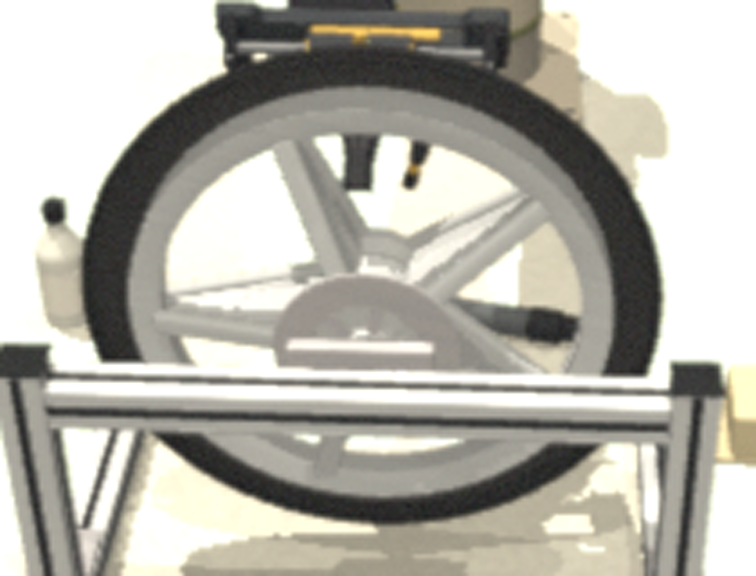

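Run:
```python
from h import *
for u,v in((410,186),(421,150)): print(polar(onplane("scene",(180+(u+.5)/3.6-.5,180+(v+.5)/3.6-.5),O,X)))
plan(-.02,.077,range(9,24,2))
```

```text
(np.float64(0.0973163115698105), np.float64(344.39891239553685))
(np.float64(0.1252225048556643), np.float64(344.55566179473504))
t 12.3 tip rig [-0.0227 -0.0103  0.0761] polar [0.0768 7.6829] F [-0.2  1.6  0.2] q [-0.63 -0.14  0.61  2.02  0.22  0.46  1.39]
9 [ 0.0026 -0.0018 -0.0001]
11 [-0.0001 -0.0026 -0.0005]
13 [-0.0001 -0.0026 -0.0006]
15 [-0.0001 -0.0026 -0.0007]
17 [-0.0001 -0.0026 -0.0007]
19 [-0.0001 -0.0026 -0.0008]
21 [-0.0001 -0.0025 -0.0009]
23 [-0.0001 -0.0025 -0.001 ]
```

>>> apply_moves:
  deltas:
    - {"translation":[0,-0.0026,-0.0004],"turn":[0,0,0],"hand":0}
    - {"translation":[0,-0.0026,-0.0005],"turn":[0,0,0],"hand":0}
    - {"translation":[0,-0.0026,-0.0006],"turn":[0,0,0],"hand":0}
    - {"translation":[0,-0.0026,-0.0007],"turn":[0,0,0],"hand":0}
    - {"translation":[0,-0.0024,-0.0007],"turn":[0,0,0],"hand":0}

```text
time: 12.8
ee_pos: [0.6638, -0.0757, 0.2979]
eef_rot: [0.014, 0.924, -0.006, 0.382]
ft_force: [-0.3, 4.1, -1.1]
width: 0.0002
```

>>> apply_moves:
  deltas:
    - {"translation":[0,-0.002,-0.0006],"turn":[0,0,0],"hand":0}
    - {"translation":[0,-0.0013,-0.0004],"turn":[0,0,0],"hand":0}
    - {"translation":[0,0,0],"turn":[0,0,0],"hand":0}

```text
time: 13.1
ee_pos: [0.6639, -0.0801, 0.2971]
eef_rot: [0.015, 0.924, -0.007, 0.382]
ft_force: [-1.1, 2.4, -0.2]
width: 0.0005
```

Run:
```python
from h import *
delta()
im=camera('scene')[195:255,260:330]
cv2.imwrite('pics/s5.png',cv2.resize(cv2.convertScaleAbs(im[:,:,::-1],alpha=1.6,beta=30),None,fx=8,fy=8,interpolation=cv2.INTER_CUBIC))
for a in(-4,-2,0,2,4): print(a,[((proj('scene',target(0,r,a))-[260,195]+.5)*8).round(1) for r in(.098,.130)])
```

```text
t 13.1 tip rig [-0.0221 -0.0265  0.0722] polar [ 0.0769 20.1336] F [-1.1  2.4 -0.2] q [-0.64 -0.14  0.66  2.02  0.16  0.45  1.47]
-4 [array([203.8, 280.7]), array([209.3, 184.7])]
-2 [array([191.8, 279.8]), array([193. , 183.6])]
0 [array([179.7, 279.3]), array([176.8, 182.9])]
2 [array([167.6, 279.2]), array([160.5, 182.7])]
4 [array([155.6, 279.4]), array([144.3, 183. ])]
```

View pics/s5.png

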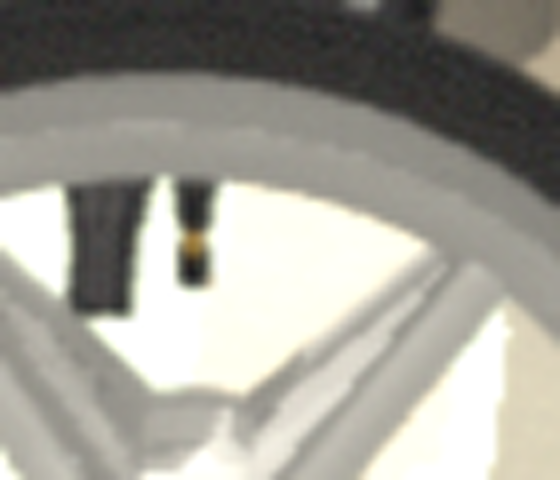

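>>> apply_moves:
  deltas:
    - {"translation":[0,-0.0013,-0.0004],"turn":[0,0,0],"hand":0}
    - {"translation":[0,-0.0013,-0.0005],"turn":[0,0,0],"hand":0}
    - {"translation":[0,-0.001,-0.0004],"turn":[0,0,0],"hand":0}
    - {"translation":[0,0,0],"turn":[0,0,0],"hand":0}

```text
time: 13.55
ee_pos: [0.664, -0.0836, 0.2959]
eef_rot: [0.015, 0.924, -0.006, 0.382]
ft_force: [0.1, 3.2, 0.7]
width: 0.0002
```

```bash
cat >> h.py <<'E'
def valve():
    im=camera('scene').astype(int)[214:233,275:300];m=(im.max(2)<95)
    n,l,st,ce=cv2.connectedComponentsWithStats(m.astype(np.uint8))
    for i in range(1,n):
        if st[i][4]<8: continue
        v,u=np.nonzero(l==i);
        rows=[(np.mean(u[v==k])+275,k+214) for k in sorted(set(v))]
        print("comp",st[i],[np.round(polar(onplane('scene',r,O,X)),3).tolist() for r in rows[::2]])
E
python3 - <<'E'
from h import *
delta()
valve()
E
```

```text
t 13.55 tip rig [-0.0219 -0.03    0.071 ] polar [ 0.0771 22.8877] F [0.1 3.2 0.7] q [-0.64 -0.13  0.67  2.02  0.15  0.44  1.49]
comp [  0   0  25  17 172] [[0.14, 354.973], [0.134, 354.823], [0.129, 356.209], [0.123, 2.345], [0.118, 2.444], [0.112, 2.636], [0.107, 2.002], [0.102, 0.532], [0.096, 0.645]]
```

>>> apply_moves:
  deltas:
    - {"translation":[0,0.003,0.001],"turn":[0,0,0],"hand":0}
    - {"translation":[-0.006,0.004,0],"turn":[0,0,0],"hand":0}
    - {"translation":[-0.03,0,0.002],"turn":[0,0,0],"hand":0}
    - {"translation":[-0.04,0,0.004],"turn":[0,0,0],"hand":0}
    - {"translation":[-0.02,0,0],"turn":[0,0,0],"hand":0}

```text
time: 14.1
ee_pos: [0.5671, -0.0796, 0.3037]
eef_rot: [0.016, 0.924, -0.01, 0.383]
ft_force: [-0.3, -0.3, -0.7]
width: 0.0005
```

Run:
```python
from h import *
delta()
im=camera('scene')[195:255,260:330]
cv2.imwrite('pics/s6.png',cv2.resize(cv2.convertScaleAbs(im[:,:,::-1],alpha=1.6,beta=30),None,fx=8,fy=8,interpolation=cv2.INTER_CUBIC))
valve()
# spoke angles in the wrist view on the plane of the near faces at 100 mm / rim
```

```text
t 14.1 tip rig [-0.1189 -0.0284  0.0788] polar [ 0.0838 19.8156] F [-0.3 -0.3 -0.7] q [-0.5  -0.4   0.45  2.2   0.41  0.55  1.27]
comp [  0   0  25  17 153] [[0.14, 354.973], [0.134, 354.823], [0.13, 352.704], [0.123, 0.704], [0.118, 0.257], [0.112, 0.913], [0.107, 0.431], [0.102, 0.532], [0.096, 0.645]]
```

View pics/s6.png

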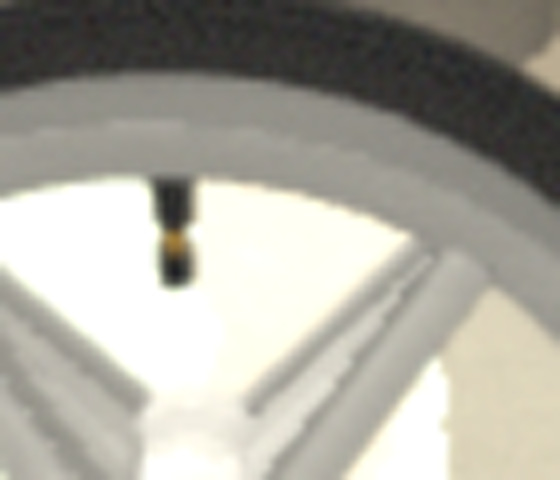

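>>> apply_moves:
  deltas:
    - {"translation":[0,0,0],"turn":[0,0,0],"hand":0}
    - {"translation":[0,0,0],"turn":[0,0,0],"hand":0}
    - {"translation":[0,0,0],"turn":[0,0,0],"hand":0}

```text
time: 14.5
ee_pos: [0.5683, -0.0809, 0.3046]
eef_rot: [0.017, 0.923, -0.01, 0.384]
ft_force: [-0.7, -0.1, -0.9]
width: 0.0006
```

Run:
```python
from h import *
from bench import order
valve();delta()
a=cv2.imread('pics/top0.png').astype(int);b=camera('top')[:,:,::-1].astype(int)
for n,(u0,u1,v0,v1) in dict(ctl=(200,246,228,266),drv=(480,500,195,278),oil=(458,492,300,330),pump=(278,390,285,330)).items():
    print(n,np.abs(a-b)[v0:v1,u0:u1].mean().round(2))
print(order.close_job())
```

```text
comp [  0   0  25  17 153] [[0.14, 354.973], [0.134, 354.823], [0.13, 352.704], [0.123, 0.704], [0.118, 0.257], [0.112, 0.913], [0.107, 0.431], [0.102, 0.532], [0.096, 0.645]]
t 14.55 tip rig [-0.1176 -0.0296  0.0797] polar [ 0.085  20.3974] F [-0.2 -0.1  0. ] q [-0.5  -0.4   0.46  2.19  0.4   0.54  1.27]
ctl 7.93
drv 7.71
oil 6.84
pump 24.81
the job is handed in; nothing more can be done
None
```

The valve stem now stands at twelve o'clock and the wheel is still. I handed the job in at about 14.6 s of the 64 s allowed.

- **Pushing:** I turned the wheel about 162° clockwise with the closed fingertips, pushing three spokes one after another. The speed was about 0.5 rad/s and slower at the end. Readings at the ends of the move calls were about 3 to 5 N while pushing, and 8 N just after the first contact.
- **Valve position:** The last measurement, from the scene camera, put the valve 0.3° to 0.9° clockwise of straight up. It was the same before and after a 0.4 s wait. Only the rows where the valve stands clear of the rim and tyre count; nearer the rim the dark tyre spoils the reading.
- **Tool clear:** The fingertips are about 12 cm in front of the wheel's middle plane, touching nothing, with wrist force near zero.
- **Other objects:** The check on these was weak. Compared with the first top picture, the controller, screwdriver and oil bottle areas changed by a mean of 7 to 8 grey levels out of 255, which I put down to lighting. The pump area changed by 25, which I think is the arm covering it. I did not view that last picture, but the tool never came near the loose items.

One wrist-camera angle reading early on was useless because the arm had moved since the picture. I left it out.

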